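# Pair the stacked bisque lids with their jars

### The job

The fired clay lids are stacked on the banding wheel and their four jars stand around it with open mouths. Take the stack apart from the top down and put each lid in turn on the jar of its own shape and size: lying flat on the rim, centred so that it closes the mouth, sides lined up with those of a square or oblong jar. No lid may touch or fall on the bench, and the jars and the brush mug must stay standing where they are.

Things in the scene. Friction and masses are not known exactly. Their poses are not given: they have to be found in the camera images.
- wheel: Banding wheel (potter's turntable), dark grey, fixed to the bench and not turning: round head 180 mm across whose flat top is 70 mm above the bench, on a column. Origin on its axis at bench level, z up. The lids are stacked near its middle: square lowest, then large round, oblong, small round. Each lies loose and flat on the next, solid, not interlocking.
- lid_small: Small round flat lid of unglazed fired clay with a thin brown line round its top edge (as on all the lids), 30 mm across, 14 mm thick, about 20 g; top of the stack. Origin: centre of its underside, z up.
- lid_oblong: Oblong flat lid of the same clay, 48 mm along its x, 34 mm along its y, 14 mm thick, about 45 g; second from the top. Origin: centre of its underside, z up.
- lid_round: Large round flat lid of the same clay, 60 mm across, 14 mm thick, about 75 g; third from the top. Origin: centre of its underside, z up.
- lid_square: Square flat lid of the same clay, 68 by 68 mm, sides along its x and y, 14 mm thick, about 110 g; bottom of the stack, on the wheel head. Origin: centre of its underside, z up.
- jar_small: Small loose bellied clay jar (60 mm across at the belly) with a narrow round neck, outside 26 mm, open mouth 14 mm; flat rim 60 mm above its underside; about 200 g. Stands on the bench. Origin: centre of its underside, z up. The small round lid covers its rim with 2 mm to spare all round.
- jar_oblong: Loose clay box jar: base 66 by 52 mm and 30 mm high, carrying an oblong neck, outside 44 mm along x and 30 mm along y, open mouth 32 by 18 mm; flat rim 55 mm above its underside; about 280 g. Origin: centre of its underside, z up. The oblong lid goes on long side to long side, either way round.
- jar_round: Loose bellied clay jar, 74 mm across at the belly, round neck outside 54 mm, open mouth 44 mm; flat rim 85 mm above its underside; about 320 g. Origin: centre of its underside, z up. The large round lid covers its rim with 3 mm to spare.
- jar_square: Loose straight-sided square clay jar, outside 62 by 62 mm with sides along its x and y, open mouth 52 by 52 mm; flat rim 75 mm above its underside; about 360 g. Origin: centre of its underside, z up. The square lid goes on with sides parallel, any of four ways round.
- brush_mug: Bystander: loose cream mug 72 mm across and 88 mm high with brushes standing in it up to about 180 mm, near the far middle of the work area. Origin: centre of its underside, z up. Not to be disturbed.
Things that resemble listed ones, but are neither listed nor needed, are in the scene too. What is shaped like the lid_oblong but purple is not meant. Leave any purple look-alike of the jar_small alone.

How it is judged:
On the way, in this order (a step that is already met when the one before it is completed fails the run):
1. the small round lid lies on its own jar, let go (horizontal distance between lid_small and jar_small below 0.008 m and z of lid_small in the frame of jar_small between 0.056 and 0.064 m and angle between lid_small's own z axis and vertical below 0.1 rad and contact force between the fingers and lid_small below 0.05 N), for 0.2 s.
2. the oblong lid lies on its own jar, let go (horizontal distance between lid_oblong and jar_oblong below 0.008 m and z of lid_oblong in the frame of jar_oblong between 0.051 and 0.059 m and angle between lid_oblong's own z axis and vertical below 0.1 rad and angle between the x axis of lid_oblong and the x axis of jar_oblong, either way round below 0.25 rad and contact force between the fingers and lid_oblong below 0.05 N), for 0.2 s.
3. the large round lid lies on its own jar, let go (horizontal distance between lid_round and jar_round below 0.008 m and z of lid_round in the frame of jar_round between 0.081 and 0.089 m and angle between lid_round's own z axis and vertical below 0.1 rad and contact force between the fingers and lid_round below 0.05 N), for 0.2 s.
4. the square lid lies on its own jar, let go (horizontal distance between lid_square and jar_square below 0.008 m and z of lid_square in the frame of jar_square between 0.071 and 0.079 m and angle between lid_square's own z axis and vertical below 0.1 rad and (angle between the x axis of lid_square and the x axis of jar_square, either way round below 0.25 rad or angle between the x axis of lid_square and the y axis of jar_square, either way round below 0.25 rad) and contact force between the fingers and lid_square below 0.05 N), for 0.2 s.
At the end, for the whole second after the job is handed in: Each lid lies flat (within 0.1 rad) on the rim of the jar of its own shape and size (height within 4 mm), its centre within 8 mm of the jar's axis, the square and oblong lids within 0.25 rad of parallel to their jars; the jars upright; all released and at rest (horizontal distance between lid_small and jar_small below 0.008 m and z of lid_small in the frame of jar_small between 0.056 and 0.064 m and angle between each of lid_small, jar_small, lid_oblong, jar_oblong, lid_round, jar_round, lid_square, jar_square's own z axis and vertical below 0.1 rad and linear speed of each of lid_small, jar_small, lid_oblong, jar_oblong, lid_round, jar_round, lid_square, jar_square below 0.02 m/s and angular speed of each of lid_small, jar_small, lid_oblong, jar_oblong, lid_round, jar_round, lid_square, jar_square below 0.2 rad/s and horizontal distance between lid_oblong and jar_oblong below 0.008 m and z of lid_oblong in the frame of jar_oblong between 0.051 and 0.059 m and angle between the x axis of lid_oblong and the x axis of jar_oblong, either way round below 0.25 rad and horizontal distance between lid_round and jar_round below 0.008 m and z of lid_round in the frame of jar_round between 0.081 and 0.089 m and horizontal distance between lid_square and jar_square below 0.008 m and z of lid_square in the frame of jar_square between 0.071 and 0.079 m and (angle between the x axis of lid_square and the x axis of jar_square, either way round below 0.25 rad or angle between the x axis of lid_square and the y axis of jar_square, either way round below 0.25 rad)); the robot touches nothing.
It fails at once if a lid is put or dropped on the bench (height (world z) of any of lid_small, lid_oblong, lid_round, lid_square below 0.03 m).
It fails at once if a jar is pushed more than 30 mm from its place or tipped over (distance of any of jar_small, jar_oblong, jar_round, jar_square from where it was at the start of the episode above 0.03 m or angle between any of jar_small, jar_oblong, jar_round, jar_square's own z axis and vertical above 0.5 rad).
It fails at once if the brush mug is pushed more than 30 mm or tipped over (distance of brush_mug from where it was at the start of the episode above 0.03 m or angle between brush_mug's own z axis and vertical above 0.5 rad).
It also fails if it takes over 128 s, if anything falls off the work surface, if the arm or the gripper's body presses on something with over 40 N, if the wrist force passes 120 N, or if a joint passes its speed limit or range.

### The arm

A 6-joint arm with a two-finger parallel gripper is mounted at the origin on the work surface. World frame = base frame: x ahead of the robot, y to its left, z up, the work surface at z = 0. Lengths are in m, angles in rad, forces in N, time in s.
With the tool pointing down it reaches from about 0.3 to 0.775 m from the base axis. Payload 14.6 kg.
Tool frame: the origin (TCP) lies where the fingers leave the gripper's body, on its centre line; the fingertips stand 97 mm ahead of it and the grasp point (between the pads) lies 78 mm ahead of it (r.tips_ahead is the z of the fingertips in the tool frame, in m); z points along the fingers, y is the line along which they close (so a half turn about z gives the same grasp; the last joint's range is limited). The gripper opens to 94 mm and grips with 3 to 60 N. Pads are 16 mm wide; open, the fingers measure 119 mm over their backs; the gripper's body (75 mm by 177 mm) begins 78 mm behind the grasp point.
Start: joints at [-1.41, 0.3, 1.521, -0, 1.321, -0.067], TCP at [0.124, -0.536, 0.303] pointing down, gripper open.
Joint ranges: [-3.03, 3.03], [-0.79, 2.21], [0.23, 2.52], [-1.04, 4.18], [0, 3.07], [-2.55, 2.55]. Speed limits (rad/s): [2.22, 2.22, 2.57, 3.14, 3.14, 3.14].

### API

Orientations are given as [roll, pitch, yaw] about the fixed x, y, z axes, in that order (R = Rz(yaw) Ry(pitch) Rx(roll)).
In Python, from plant import r gives the robot as it stands.
- The arm moves only by the tool servo_tool, never from a script. Its argument "motion" is a list that holds one entry, the list of rows, each a list of 7 numbers: the shift along the tool's x, y, z scaled (see below), then the turn, a rotation vector about the tool's x, y, z scaled (see below), then the opening, from 0 (shut) to 1 (fully open). In form: [[[tx, ty, tz, rx, ry, rz, hand], ...]]. A call has 1 to 5 rows; each row shifts and turns the commanded pose from where the row before left it, along the tool's axes as they then stand; what a row does not reach is not made up. The controller multiplies each number of a shift by 40 cm and each number of a turn by 90 degrees. A row lasts 1/8 s, in which the tool goes at most 62.5 mm and 10.7 degrees, less where a joint would pass 70% of its speed; a pose out of reach is approached as far as the arm can. A call with a number of a shift or a turn outside -1 to 1 is refused whole. A call with a gripper value outside its range is refused whole. The fingers move at their own pace and stop on an object; "newtons" is the grip in N (left out, the last holds). Time passes only in rows, so rows that do not move let the fingers close. It gives the time, the measured TCP pose, the force, the opening and the grip force at its end, in the units of the state.
- r.get_state(): the state, without advancing time (a new reading comes with each control period).
- r.get_image(name): name is "scene" or "top"; returns the picture (384x512x3 uint8, red, green, blue); there is no depth.
- r.camera_params(name): a dict with "vertical_fov" (degrees; the focal length in pixels is half the picture's height over the tangent of half this angle, whatever the lens; pixels are square), "cx", "cy" (the principal point, pixels), "view" (4x4, takes a point from world to camera coordinates). Camera axes: x right, y down, z forward; pixel columns grow to the right and rows downward; lengths in m; the calibration is good to about 2 mm. A picture is of the moment at which its call begins. camera_params takes no time and is no camera call.
- r.close_job(): hands the job in; it is judged then, once.
Trained networks look in the newest picture that a camera, given by its name, has taken for a name from the list of things; names that differ only in an ending like _2 or _b are one class to them, and where a whole thing is asked for, a point or a joint stands for the part that bears it (a point fixed in the world has none). Each returns a list of dicts, best first, with "score" (0 to 1); they miss things now and then, are a little off and sometimes report something else, mostly with a low value. They report only what shows in the picture. A call takes as long as a camera call. They do not tell look-alikes from the thing itself.
- r.trace(label, camera): "pixels" (384x512 bool, what is visible of it) and "pixel" ([row, column] in pixels, amid what is visible of it).
- r.mark_of(label, camera): "pixel" ([row, column] in pixels: a listed point, or the origin of a listed thing).
The state is a dict: "time_s": time; "joint_positions": joint angles; "qd": joint speeds; "effort": joint torques, N m; "eef_pos": TCP position; "eef_rot": TCP orientation; "wrist_force": force on the tool from outside, world axes, zero at the start; "wrist_torque": the same for the moment, N m; "gripper_width": finger opening in m; "gripper_force": force on a finger pad.
Only numpy, scipy, OpenCV 4.12 (cv2) and the standard library are available. Lean on these libraries where they do the work, as an engineer would, in place of code of your own. Each camera call takes 0.05 s, during which the arm holds its last target. There are 200 camera calls.

## Working session

There is one attempt and no reset: what is moved stays moved. The work goes in short steps, Python scripts to look and compute and a tool call to move; the robot and the scene stay as the last step left them, time stands still between calls to the robot, and variables do not carry over. Pictures are saved under pics/ and viewed, at most 14 in all, crops included, and the job is handed in when it is done.

Besides the shell and the picture viewer there is one more tool, called as a command line: name --argument value ..., lists and objects as JSON in quotes. servo_tool: Moves the arm, as the interface text tells. Shifts and turns lie within -1 to 1; 1 stands for 40 cm of shift or 90 degrees of turn. Its arguments: {"type":"object","properties":{"motion":{"type":"array","items":{"type":"array","items":{"type":"array","items":{"type":"number","minimum":-1,"maximum":1}}}},"newtons":{"type":"number"}},"required":["motion"]}

```bash
mkdir -p pics; ls; cat > h.py <<'E'
import numpy as np,cv2
from plant import r
def cam(n):
    p=r.camera_params(n); V=np.array(p["view"]); f=192/np.tan(np.radians(p["vertical_fov"])/2)
    return V,f,p["cx"],p["cy"]
def ray(n,px,z):
    V,f,cx,cy=cam(n); R=V[:3,:3];o=-R.T@V[:3,3]
    d=R.T@np.array([(px[1]-cx)/f,(px[0]-cy)/f,1]); return o+d*(z-o[2])/d[2]
def proj(n,P):
    V,f,cx,cy=cam(n); P=np.atleast_2d(P); c=P@V[:3,:3].T+V[:3,3]
    return np.c_[c[:,1]/c[:,2]*f+cy,c[:,0]/c[:,2]*f+cx]
E
python3 - <<'E'
from h import *
for n in("top","scene"):
    im=r.get_image(n); cv2.imwrite(f"pics/{n}0.png",cv2.resize(im[:,:,::-1],(800,600),interpolation=cv2.INTER_CUBIC))
    p=r.camera_params(n);print(n,p["vertical_fov"],p["cx"],p["cy"],np.round(p["view"],3).tolist(),[k for k in p])
    for l in "wheel lid_small lid_oblong lid_round lid_square jar_small jar_oblong jar_round jar_square brush_mug".split():
        print(l,[(round(d["score"],2),np.round(d["pixel"],1).tolist(),np.round(ray(n,d["pixel"],0)[:2],3).tolist()) for d in r.mark_of(l,n)[:3]])
print(r.get_state())
E
```

```text
pics
top 53.23894243203932 247.84959021611502 186.7157640212527 [[0.004, -1.0, -0.001, -0.046], [-0.999, -0.004, -0.047, 0.498], [0.047, 0.001, -0.999, 0.903], [0.0, 0.0, 0.0, 1.0]] ['vertical_fov', 'cx', 'cy', 'view']
wheel [(0.96, [127.7, 311.3], [0.643, -0.198])]
lid_small [(0.49, [119.5, 316.5], [0.663, -0.211])]
lid_oblong [(0.54, [120.9, 313.0], [0.66, -0.202]), (0.54, [131.8, 388.0], [0.634, -0.385])]
lid_round [(0.8, [118.4, 310.6], [0.666, -0.196])]
lid_square [(0.6, [120.8, 313.8], [0.66, -0.204])]
jar_small [(0.98, [274.3, 329.1], [0.29, -0.239]), (0.94, [228.5, 341.2], [0.399, -0.269])]
jar_oblong [(0.65, [185.0, 224.1], [0.503, 0.014])]
jar_round [(0.81, [230.2, 115.1], [0.393, 0.275])]
jar_square [(0.69, [139.1, 149.2], [0.614, 0.197])]
brush_mug [(0.69, [106.3, 231.4], [0.695, -0.003]), (0.39, [122.3, 314.1], [0.657, -0.205])]
scene 57.756661354030136 260.21534799198366 194.24997736822183 [[0.036, 0.999, -0.011, 0.021], [0.642, -0.031, -0.766, -0.233], [-0.766, 0.02, -0.643, 1.247], [0.0, 0.0, 0.0, 1.0]] ['vertical_fov', 'cx', 'cy', 'view']
wheel [(0.61, [282.0, 192.3]
[... 561 characters left out ...]
)]
{'time_s': 1.1, 'joint_positions': array([-1.40960875e+00,  2.99909288e-01,  1.52101375e+00, -1.47311758e-05,
        1.32068115e+00, -6.65968291e-02]), 'qd': array([ 0.00118084,  0.00059793,  0.00019463, -0.00157657, -0.00047758,
       -0.00074583]), 'effort': array([ 7.69398466e-04, -5.31659067e+01, -3.52903855e+01,  7.09060812e-02,
        2.12965615e-02,  6.43003517e-06]), 'eef_pos': array([ 0.12419572, -0.53578427,  0.30263466]), 'eef_rot': array([-3.14158019e+00,  1.34734996e-05,  2.27788057e-01]), 'wrist_force': array([-0.52888166, -0.07648794,  0.90693515]), 'wrist_torque': array([-0.02893776, -0.00168067, -0.00315165]), 'gripper_force': 0.0, 'gripper_width': 0.09430642982795295}
```

View pics/top0.png

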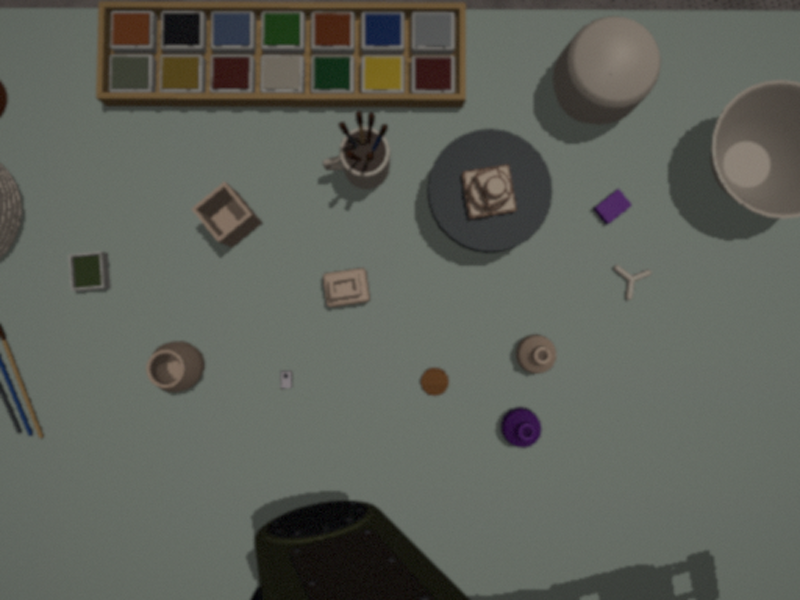

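View pics/scene0.png

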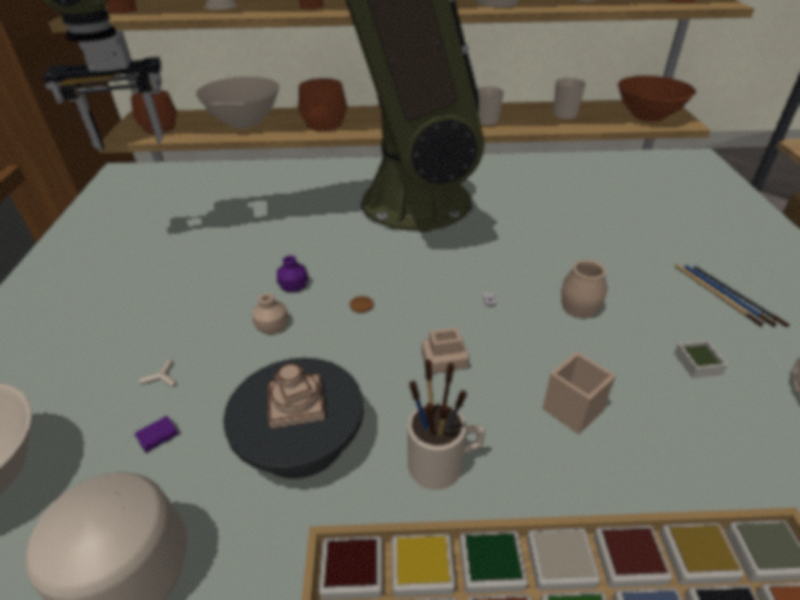

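```bash
cat > fit.py <<'E'
from h import *
from scipy.ndimage import map_coordinates
from scipy.optimize import differential_evolution
def circ(d,z):
    a=np.linspace(0,2*np.pi,60,endpoint=False); return np.c_[d/2*np.cos(a),d/2*np.sin(a),0*a+z]
def rect(w,h,z):
    t=np.linspace(-.5,.5,16)
    P=np.r_[np.c_[t,0*t-.5],np.c_[0*t+.5,t],np.c_[-t,0*t+.5],np.c_[0*t-.5,-t]]; return np.c_[P*[w,h],np.full(64,z)]
M=dict(jar_small=[circ(.026,.06),circ(.014,.06)],jar_oblong=[rect(.044,.03,.055),rect(.032,.018,.055),rect(.066,.052,.03)],
 jar_round=[circ(.054,.085),circ(.044,.085)],jar_square=[rect(.062,.062,.075),rect(.052,.052,.075)],
 lid_small=[circ(.03,.014)],lid_oblong=[rect(.048,.034,.014)],lid_round=[circ(.06,.014)],lid_square=[rect(.068,.068,.014)],
 wheel=[circ(.18,.07)])
def place(name,p,z0):
    c,s=np.cos(p[2]),np.sin(p[2]); R=np.array([[c,-s,0],[s,c,0],[0,0,1]])
    return [C@R.T+[p[0],p[1],z0] for C in M[name]]
def grads(n,img):
    g=cv2.GaussianBlur(img.astype(np.float32),(0,0),.8)
    gx=cv2.Sobel(g,-1,1,0); gy=cv2.Sobel(g,-1,0,1); return np.abs(gx).max(2),np.abs(gy).max(2)
def score(name,p,z0,G):
    s=0
    for n,(gx,gy) in G.items():
        for C in place(name,p,z0):
            q=proj(n,C); t=np.roll(q,-1,0)-np.roll(q,1,0); t/=np.linalg.norm(t,axis=1)[:,None]+1e-9
            s+=np.mean(np.sqrt(np.minimum(60,np.abs(map_coordinates(gx,q.T,order=1)*t[:,0])+np.abs(map_coordinates(gy,q.T,order=1)*t[:,1]))))
    return s
def fit(name,x,y,z0,G,rad=.012,sym=np.pi/2):
    b=[(x-rad,x+rad),(y-rad,y+rad),(-sym,sym)]
    if len(M[name][0])==60: b[2]=(0,1e-6)
    o=differential_evolution(lambda p:-score(name,p,z0,G),b,seed=0,popsize=12,maxiter=40,tol=1e-4)
    return o.x,-o.fun
def overlay(fn,items,imgs,boxes,S=6):
    t=[]
    for n,r0,c0,h,w in boxes:
        im=cv2.resize(imgs[n][r0:r0+h,c0:c0+w,::-1],(w*S,h*S),interpolation=cv2.INTER_CUBIC)
        im=cv2.convertScaleAbs(im,alpha=1.4)
        for name,p,z0 in items:
            for C in place(name,p,z0):
                q=((proj(n,C)[:,::-1]-[c0,r0]+.5)*S).astype(int); 
                for a in q: cv2.circle(im,tuple(map(int,a)),0,(0,255,0),-1)
        t.append(im)
    cv2.imwrite(fn,np.vstack([np.hstack(t[i:i+len(t)//2]) for i in (0,len(t)//2)]))
E
python3 - <<'E'
from fit import *
imgs={n:r.get_image(n) for n in("top","scene")}
G={n:grads(n,i) for n,i in imgs.items()}
guess=dict(jar_small=(.399,-.27,0),jar_oblong=(.501,.02,0),jar_round=(.395,.27,0),jar_square=(.61,.199,0),wheel=(.645,-.195,0))
items=[]
for k,(x,y,z) in guess.items():
    p,s=fit(k,x,y,z,G); items.append((k,p,z)); print(k,np.round(p,4),round(s,2),[round(score(k,p,z,{n:G[n]}),2) for n in G],
     [np.round(fit(k,x,y,z,{n:G[n]})[0],4).tolist() for n in G])
gl=dict(lid_small=.112,lid_oblong=.098,lid_round=.084,lid_square=.07)
for k,z in gl.items():
    P=[]
    for n in imgs:
        r.get_image(n)
        P+= [ray(n,d["pixel"],z)[:2] for d in r.mark_of(k,n)]
    P=[a for a in P if np.hypot(*(a-[.645,-.195]))<.06]
    m=np.mean(P,0); p,s=fit(k,*m,z,G); items.append((k,p,z)); print(k,np.round(P,3).tolist(),np.round(p,4),round(s,2),[np.round(fit(k,*m,z,{n:G[n]})[0],4).tolist() for n in G])
def bx(n,P,h=48,w=44):
    q=proj(n,np.array(P))[0]; return (n,max(0,int(q[0]-h/2)),max(0,int(q[1]-w/2)),h,w)
c=[(.399,-.27,.05),(.501,.02,.04),(.612,-.0+.199,.06)]
bs=[]
for n in("top","scene"):
    bs+=[bx(n,(p[0],p[1],.06 if i!=8 else .1)) for i,(k,p,z) in enumerate(items) if i in(0,1,2,3)]
import pickle; pickle.dump(items,open("items.pkl","wb"))
overlay("pics/jars.png",items,imgs,bs,4)
overlay("pics/stack.png",items,imgs,[bx(n,(.645,-.195,.1),46,44) for n in imgs],8)
overlay("pics/stack_raw.png",[],imgs,[bx(n,(.645,-.195,.1),46,44) for n in imgs],8)
E
python3 -c "
import cv2,numpy as np
a=cv2.imread('pics/stack.png');b=cv2.imread('pics/stack_raw.png');cv2.imwrite('pics/stack2.png',np.hstack([a,b]));print(a.shape)"
```

```text
Traceback (most recent call last):
  File "fit.py", line 29, in fit
    o=differential_evolution(lambda p:-score(name,p,z0,G),b,seed=0,popsize=12,maxiter=40,tol=1e-4)
  File "fit.py", line 29, in <lambda>
    o=differential_evolution(lambda p:-score(name,p,z0,G),b,seed=0,popsize=12,maxiter=40,tol=1e-4)
                                       ~~~~~^^^^^^^^^^^^^
  File "fit.py", line 23, in score
    q=proj(n,C); t=np.roll(q,-1,0)-np.roll(q,1,0); t/=np.linalg.norm(t,axis=1)[:,None]+1e-9
  File "h.py", line 10, in proj
    V,f,cx,cy=cam(n); P=np.atleast_2d(P); c=P@V[:3,:3].T+V[:3,3]
              ~~~^^^
  File "h.py", line 4, in cam
    p=r.camera_params(n); V=np.array(p["view"]); f=192/np.tan(np.radians(p["vertical_fov"])/2)
ValueError: time passes only in moves, steps and waits
[ WARN:0@0.024] global loadsave.cpp:275 findDecoder imread_('pics/stack.png'): can't open/read file: check file path/integrity
[ WARN:0@0.024] global loadsave.cpp:275 findDecoder imread_('pics/stack_raw.png'): can't open/read file: check file path/integrity
Traceback (most recent call last):
cv2.error: OpenCV(4.12.0) :-1: error: (-5:Bad argument) in function 'imwrite'
> Overload resolution failed:
>  - img data type = object is not supported
>  - Expected Ptr<cv::UMat> for argument 'img'
```

```bash
sed -i 's/^def cam/import functools\n@functools.cache\ndef cam/' h.py
cat > m1.py <<'E'
from fit import *
import pickle
imgs={n:r.get_image(n) for n in("top","scene")}
G={n:grads(n,i) for n,i in imgs.items()}
guess=dict(jar_small=(.399,-.27,0),jar_oblong=(.501,.02,0),jar_round=(.395,.27,0),jar_square=(.61,.199,0),wheel=(.645,-.195,0))
items=[]
for k,(x,y,z) in guess.items():
    p,s=fit(k,x,y,z,G); items.append((k,p,z)); print(k,np.round(p,4),round(s,2),
     [np.round(fit(k,x,y,z,{n:G[n]})[0],4).tolist() for n in G])
gl=dict(lid_small=.112,lid_oblong=.098,lid_round=.084,lid_square=.07)
for k,z in gl.items():
    P=[ray(n,d["pixel"],z)[:2] for n in imgs for d in r.mark_of(k,n)]
    P=[a for a in P if np.hypot(*(a-[.645,-.195]))<.06]
    m=np.mean(P,0); p,s=fit(k,*m,z,G); items.append((k,p,z)); print(k,np.round(P,3).tolist(),np.round(p,4),round(s,2),[np.round(fit(k,*m,z,{n:G[n]})[0],4).tolist() for n in G])
def bx(n,P,h=48,w=44):
    q=proj(n,np.array(P))[0]; return (n,max(0,int(q[0]-h/2)),max(0,int(q[1]-w/2)),h,w)
bs=[bx(n,(p[0],p[1],.06)) for n in("top","scene") for k,p,z in items[:4]]
pickle.dump(items,open("items.pkl","wb"))
overlay("pics/jars.png",items,imgs,bs,4)
b=[bx(n,(.64,-.203,.1),46,44) for n in imgs]
overlay("pics/stack.png",items,imgs,b,6);overlay("pics/stack_raw.png",[],imgs,b,6)
cv2.imwrite('pics/stack2.png',np.hstack([cv2.imread('pics/stack.png'),cv2.imread('pics/stack_raw.png')]))
E
python3 m1.py
```

```text
jar_small [ 0.4059 -0.2677  0.    ] 28.02 [[0.4045, -0.2589, 0.0], [0.4089, -0.2641, 0.0]]
jar_oblong [ 0.5042  0.0197 -1.367 ] 41.02 [[0.4995, 0.0228, -1.395], [0.5099, 0.0203, -1.3878]]
jar_round [0.3865 0.2658 0.    ] 29.51 [[0.387, 0.2648, 0.0], [0.3853, 0.2677, 0.0]]
jar_square [0.61   0.1939 0.7045] 29.81 [[0.6075, 0.192, -0.9241], [0.6106, 0.1948, 0.7118]]
wheel [ 0.6431 -0.1885  0.    ] 14.6 [[0.6412, -0.1893, 0.0], [0.6464, -0.1881, 0.0]]
lid_small [[0.634, -0.193], [0.632, -0.192]] [ 0.6303 -0.1899  0.    ] 14.89 [[0.6334, -0.1826, 0.0], [0.6339, -0.1897, 0.0]]
lid_oblong [[0.64, -0.187], [0.639, -0.185]] [ 0.6457 -0.1872 -1.046 ] 15.07 [[0.6456, -0.1869, -1.1272], [0.6374, -0.1879, 0.4333]]
lid_round [[0.645, -0.184], [0.633, -0.18], [0.644, -0.184]] [ 0.6328 -0.1906  0.    ] 14.53 [[0.643, -0.1898, 0.0], [0.6326, -0.1897, 0.0]]
lid_square [[0.64, -0.183], [0.643, -0.19]] [ 0.6387 -0.188  -1.4139] 14.85 [[0.6392, -0.1876, 0.1455], [0.6451, -0.1867, -1.4231]]
```

View pics/jars.png

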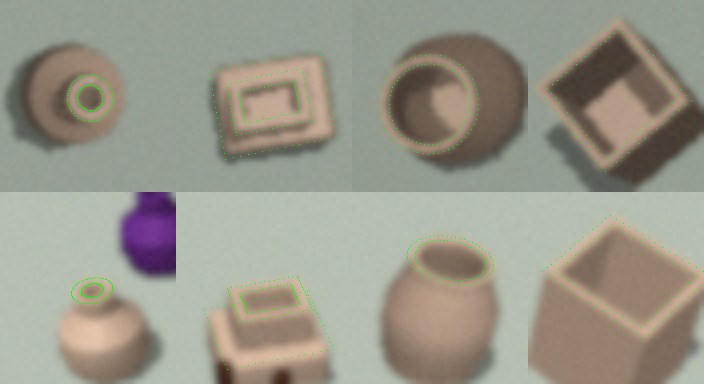

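View pics/stack2.png

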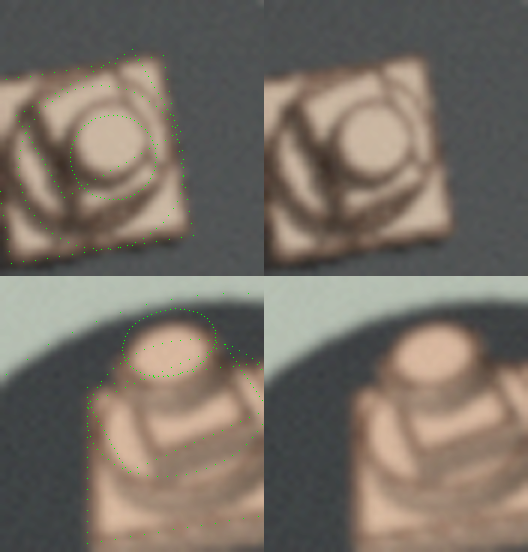

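```bash
cat > fit2.py <<'E'
from fit import *
from scipy.optimize import minimize
SZ=dict(lid_small=(.03,),lid_oblong=(.048,.034),lid_round=(.06,),lid_square=(.068,.068))
def shp(k,ins,z):
    s=SZ[k]; return circ(s[0]-2*ins,z) if len(s)==1 else rect(s[0]-2*ins,s[1]-2*ins,z)
def tr(C,p,z0=0):
    c,s=np.cos(p[2]),np.sin(p[2]); return C@np.array([[c,-s,0],[s,c,0],[0,0,1]]).T+[p[0],p[1],z0]
def lidfit(k,x,y,z0,gray,above,rad=.01,yr=(-np.pi/2,np.pi/2)):
    hid={n:np.zeros(gray[n].shape,np.uint8) for n in gray}
    for n in gray:
        for ka,pa,za in above:
            q=np.r_[proj(n,tr(shp(ka,0,0.),pa,za)),proj(n,tr(shp(ka,0,.014),pa,za))][:,::-1].astype(np.float32)
            cv2.fillConvexPoly(hid[n],cv2.convexHull(q).astype(int),1)
        hid[n]=cv2.dilate(hid[n],np.ones((3,3)))
    E=shp(k,.0007,.014);I=shp(k,.004,.014)
    def f(p):
        s=0
        for n in gray:
            a=proj(n,tr(E,p,z0)).T;b=proj(n,tr(I,p,z0)).T
            v=map_coordinates(hid[n].astype(float),a,order=1)+map_coordinates(hid[n].astype(float),b,order=1)<.5
            d=np.clip(map_coordinates(gray[n],b,order=1)-map_coordinates(gray[n],a,order=1),-30,45)
            s+=d[v].mean() if v.sum()>10 else -50
        return -s
    b=[(x-rad,x+rad),(y-rad,y+rad),yr if len(SZ[k])>1 else (0,1e-6)]
    o=differential_evolution(f,b,seed=0,popsize=15,maxiter=60,tol=1e-4); return o.x,-o.fun
def gr(img): return cv2.GaussianBlur(img,(0,0),.6).astype(float).sum(2)/3
E
cat > m2.py <<'E'
from fit2 import *
import pickle
imgs={n:np.mean([r.get_image(n) for _ in range(3)],0).astype(np.uint8) for n in("top","scene")}
G={n:grads(n,i) for n,i in imgs.items()}; gray={n:gr(i) for n,i in imgs.items()}
items=[]
for k,(x,y) in dict(jar_small=(.4,-.269),jar_oblong=(.503,.02),jar_round=(.387,.266),jar_square=(.61,.194),wheel=(.643,-.189)).items():
    p,s=fit(k,x,y,0,G,.008); items.append((k,p,0)); print(k,np.round(p,4),[np.round(fit(k,x,y,0,{n:G[n]},.008)[0],4).tolist() for n in G])
ab={"b":[],"top":[],"scene":[]}
for k,z in dict(lid_small=.112,lid_oblong=.098,lid_round=.084,lid_square=.07).items():
    o=[]
    for m in ab:
        p,s=lidfit(k,*((.634,-.191) if k=="lid_small" else (.64,-.187)),z,gray if m=="b" else {m:gray[m]},ab["b"] if m!="b" else list(ab["b"]))
        o.append(np.round(p,4).tolist()+[round(s,1)])
        if m=="b": P=p
    ab["b"].append((k,P,z)); print(k,o)
items+=ab["b"]; pickle.dump(items,open("items.pkl","wb"))
def bx(n,P,h=48,w=44):
    q=proj(n,np.array(P))[0]; return (n,max(0,int(q[0]-h/2)),max(0,int(q[1]-w/2)),h,w)
b=[bx(n,(.64,-.187,.1),46,48) for n in imgs]
overlay("pics/stack.png",items,imgs,b,6);overlay("pics/stack_raw.png",[],imgs,b,6)
cv2.imwrite('pics/stack3.png',np.hstack([cv2.imread('pics/stack.png'),cv2.imread('pics/stack_raw.png')]))
E
python3 m2.py
```

```text
jar_small [ 0.406  -0.2677  0.    ] [[0.4053, -0.2681, 0.0], [0.408, -0.2642, 0.0]]
jar_oblong [ 0.5042  0.0197 -1.3696] [[0.4996, 0.0228, -1.3942], [0.5051, 0.0194, -1.36]]
jar_round [0.3866 0.2656 0.    ] [[0.3873, 0.2652, 0.0], [0.3852, 0.2678, 0.0]]
jar_square [0.61   0.1938 0.7047] [[0.6076, 0.1917, 0.6544], [0.6134, 0.1972, 0.7051]]
wheel [ 0.6431 -0.1885  0.    ] [[0.641, -0.1891, 0.0], [0.6464, -0.1882, 0.0]]
lid_small [[0.6359, -0.1889, 0.0, np.float64(44.3)], [0.6362, -0.1887, 0.0, np.float64(16.7)], [0.6354, -0.1893, 0.0, np.float64(28.1)]]
lid_oblong [[0.647, -0.1911, -1.191, np.float64(44.7)], [0.6476, -0.1912, -1.1566, np.float64(25.8)], [0.6378, -0.1926, -0.1574, np.float64(16.9)]]
lid_round [[0.6434, -0.1858, 0.0, np.float64(29.0)], [0.6439, -0.1864, 0.0, np.float64(18.7)], [0.6387, -0.187, 0.0, np.float64(18.0)]]
lid_square [[0.6382, -0.1879, 0.1819, np.float64(59.4)], [0.6388, -0.1877, 0.1685, np.float64(28.6)], [0.6377, -0.1878, 0.1725, np.float64(32.0)]]
```

View pics/stack3.png

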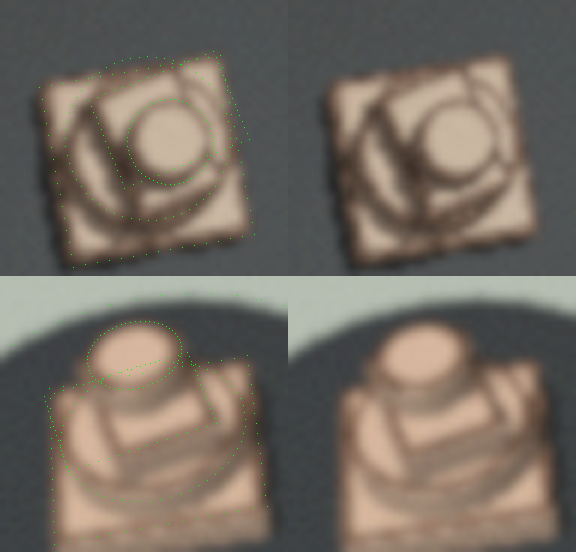

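servo_tool --motion '[[[0,0,0,0,0,0.0725,1],[0,0,0,0,0,0.0725,1],[0.1,-0.068,0,0,0,0,0.6],[0.1,-0.068,0,0,0,0,0.6],[0.1,-0.068,0,0,0,0,0.6]]]' --newtons 8

```text
time_s: 2.62
eef_pos: [0.2452, -0.4532, 0.3027]
eef_rot: [3.141, -0.0, -0.0]
wrist_force: [0.2, -1.0, 0.3]
gripper_width: 0.0672
gripper_force: 0.0
```

servo_tool --motion '[[[0.1,-0.068,0,0,0,0,0.6],[0.1,-0.068,0,0,0,0,0.6],[0.1,-0.068,0,0,0,0,0.6],[0.1,-0.068,0,0,0,0,0.6],[0.1,-0.068,0,0,0,0,0.6]]]'

```text
time_s: 3.25
eef_pos: [0.4454, -0.3171, 0.3028]
eef_rot: [3.141, -0.0, 0.0]
wrist_force: [0.6, 0.4, -1.0]
gripper_width: 0.056
gripper_force: 0.0
```

servo_tool --motion '[[[0.1,-0.068,0,0,0,0,0.6],[0.1,-0.068,0,0,0,0,0.6],[0.1,-0.068,0,0,0,0,0.6],[0.1,-0.068,0,0,0,0,0.6],[0,0,0,0,0,0,0.6]]]'

```text
time_s: 3.88
eef_pos: [0.6059, -0.2073, 0.3018]
eef_rot: [-3.141, 0.001, 0.003]
wrist_force: [0.1, -0.9, -0.0]
gripper_width: 0.0566
gripper_force: 0.0
```

servo_tool --motion '[[[0.075,-0.046,0,0,0,0,0.55],[0,0,0.08,0,0,0,0.55],[0,0,0.08,0,0,0,0.55],[0,0,0.04,0,0,0,0.55],[0,0,0.02,0,0,0,0.55]]]'

```text
time_s: 4.5
eef_pos: [0.6339, -0.1914, 0.2144]
eef_rot: [-3.142, 0.0, -0.001]
wrist_force: [-0.4, -0.7, -0.2]
gripper_width: 0.0517
gripper_force: 0.0
```

servo_tool --motion '[[[0.005,-0.005,0.008,0,0,0,0.5],[0,0,0,0,0,0,0.4],[0,0,0,0,0,0,0],[0,0,0,0,0,0,0],[0,0,0,0,0,0,0]]]' --newtons 8

```text
time_s: 5.12
eef_pos: [0.6364, -0.189, 0.2121]
eef_rot: [3.141, -0.001, -0.0]
wrist_force: [-0.5, 0.4, 4.7]
gripper_width: 0.0294
gripper_force: 8.0
```

servo_tool --motion '[[[0,0,0,0,0,0,0],[0,0,0,0,0,0,0],[0,0,0,0,0,0,0]]]'

```text
time_s: 5.5
eef_pos: [0.6364, -0.189, 0.2121]
eef_rot: [3.141, -0.001, 0.0]
wrist_force: [0.4, 0.6, 6.0]
gripper_width: 0.0295
gripper_force: 8.0
```

servo_tool --motion '[[[0,0,-0.02,0,0,0,0],[0,0,-0.08,0,0,0,0],[0,0,-0.08,0,0,0,0],[0,0,-0.05,0,0,0,0],[0,0,0,0,0,0,0]]]'

```text
time_s: 6.12
eef_pos: [0.6364, -0.1891, 0.305]
eef_rot: [3.141, -0.002, 0.0]
wrist_force: [-0.3, -0.5, -1.0]
gripper_width: 0.0294
gripper_force: 8.0
```

```bash
python3 - <<'E'
from fit import *
print(r.tips_ahead, r.get_state()["eef_pos"], r.get_state()["gripper_width"])
a=r.get_image("top")[80:240,250:410];b=r.get_image("scene")[100:260,120:280]
cv2.imwrite("pics/g1.png",cv2.convertScaleAbs(cv2.resize(np.hstack([a,b])[:,:,::-1],(800,400),interpolation=cv2.INTER_CUBIC),alpha=1.4))
E
```

```text
0.0972 [ 0.63635335 -0.18905806  0.30498549] 0.02941293674400528
```

View pics/g1.png

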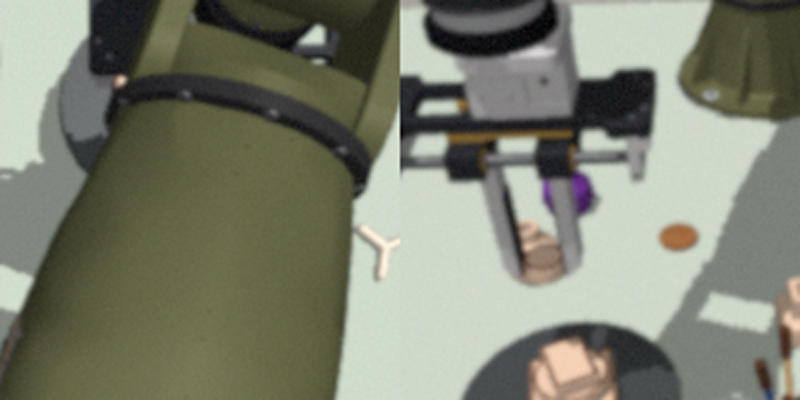

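servo_tool --motion '[[[-0.115,0.039,0,0,0,0,0],[-0.115,0.039,0,0,0,0,0],[-0.115,0.039,0,0,0,0,0],[-0.115,0.039,0,0,0,0,0],[-0.115,0.039,0,0,0,0,0]]]'

```text
time_s: 6.85
eef_pos: [0.4044, -0.2671, 0.3022]
eef_rot: [-3.141, 0.001, 0.0]
wrist_force: [-0.1, -0.9, 0.6]
gripper_width: 0.0295
gripper_force: 8.0
```

servo_tool --motion '[[[0,0,0.08,0,0,0,0],[0,0,0.08,0,0,0,0],[0,0,0.08,0,0,0,0],[0,0,0.06,0,0,0,0],[0,0,0,0,0,0,0]]]'

```text
time_s: 7.48
eef_pos: [0.4054, -0.2664, 0.1814]
eef_rot: [-3.139, 0.004, -0.0]
wrist_force: [0.8, -0.3, 0.8]
gripper_width: 0.0293
gripper_force: 8.0
```

```bash
python3 - <<'E'
from fit import *
print(r.get_state()["eef_pos"])
a=r.get_image("top")[180:280,290:390];b=r.get_image("scene")[130:230,120:220]
cv2.imwrite("pics/g2.png",cv2.convertScaleAbs(cv2.resize(np.hstack([a,b])[:,:,::-1],(800,400),interpolation=cv2.INTER_CUBIC),alpha=1.4))
E
```

```text
[ 0.40535716 -0.26637232  0.18137052]
```

View pics/g2.png

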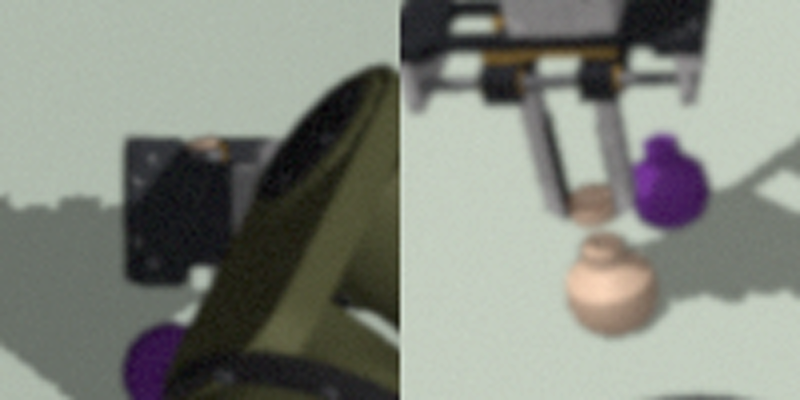

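servo_tool --motion '[[[0,0.003,0.03,0,0,0,0],[0,0,0.015,0,0,0,0],[0,0,0.007,0,0,0,0],[0,0,0,0,0,0,0],[0,0,0,0,0,0,0]]]'

```text
time_s: 8.2
eef_pos: [0.4063, -0.2682, 0.1629]
eef_rot: [3.141, -0.0, 0.0]
wrist_force: [-0.2, -0.2, 0.1]
gripper_width: 0.0296
gripper_force: 8.0
```

servo_tool --motion '[[[0,0,0.004,0,0,0,0],[0,0,0,0,0,0,0]]]'

```text
time_s: 8.45
eef_pos: [0.4062, -0.2682, 0.161]
eef_rot: [-3.142, 0.0, 0.0]
wrist_force: [0.2, 0.1, -0.9]
gripper_width: 0.0292
gripper_force: 8.0
```

servo_tool --motion '[[[0,0,0.0025,0,0,0,0],[0,0,0,0,0,0,0]]]'

```text
time_s: 8.7
eef_pos: [0.4062, -0.2682, 0.1601]
eef_rot: [3.142, -0.0, 0.0]
wrist_force: [0.2, 0.1, 0.1]
gripper_width: 0.0295
gripper_force: 8.0
```

servo_tool --motion '[[[0,0,0.002,0,0,0,0],[0,0,0,0,0,0,0]]]'

```text
time_s: 8.95
eef_pos: [0.4063, -0.2683, 0.1598]
eef_rot: [3.141, -0.001, 0.0]
wrist_force: [-2.9, 1.3, 7.4]
gripper_width: 0.0301
gripper_force: 8.0
```

servo_tool --motion '[[[0,0,0.002,0,0,0,0],[0,0,0,0,0,0,0]]]'

```text
time_s: 9.2
eef_pos: [0.4064, -0.2683, 0.1592]
eef_rot: [3.141, -0.001, 0.0]
wrist_force: [-1.1, 2.5, 10.2]
gripper_width: 0.0294
gripper_force: 8.0
```

Contact. Ease up a touch and release.

servo_tool --motion '[[[0,0,-0.003,0,0,0,0],[0,0,0,0,0,0,0.4],[0,0,0,0,0,0,0.5],[0,0,0,0,0,0,0.55],[0,0,0,0,0,0,0.55]]]'

```text
time_s: 9.82
eef_pos: [0.4062, -0.2682, 0.1596]
eef_rot: [-3.142, 0.0, 0.0]
wrist_force: [-0.6, -0.7, -0.5]
gripper_width: 0.052
gripper_force: 0.0
```

servo_tool --motion '[[[0,0,-0.05,0,0,0,0.6],[0,0,-0.1,0,0,0,0.6],[0,0,-0.12,0,0,0,0.6],[0,0,-0.1,0,0,0,0.6],[0,0,0,0,0,0,0.6]]]'

```text
time_s: 10.45
eef_pos: [0.4066, -0.2685, 0.3103]
eef_rot: [3.138, -0.004, 0.0]
wrist_force: [0.4, -0.1, 0.3]
gripper_width: 0.0563
gripper_force: 0.0
```

servo_tool --motion '[[[-0.05,0.12,0,0,0,0,0.6],[-0.05,0.12,0,0,0,0,0.6],[-0.05,0.12,0,0,0,0,0.6],[-0.05,0.12,0,0,0,0,0.6],[-0.05,0.12,0,0,0,0,0.6]]]'

```text
time_s: 11.08
eef_pos: [0.3052, -0.5095, 0.3062]
eef_rot: [-3.14, 0.001, -0.0]
wrist_force: [1.0, 0.4, 0.6]
gripper_width: 0.0566
gripper_force: 0.0
```

```bash
cat > m3.py <<'E'
import sys,pickle
from fit2 import *
# args: name of lids to fit still on the stack / placed "lid:jar"
imgs={n:np.mean([r.get_image(n) for _ in range(3)],0).astype(np.uint8) for n in("top","scene")}
gray={n:gr(i) for n,i in imgs.items()}
it={k:(p,z) for k,p,z in pickle.load(open("items.pkl","rb"))}
placed,stack=sys.argv[1].split(','),[s for s in sys.argv[2].split(',') if s]
RIM=dict(small=.06,oblong=.055,round=.085,square=.075); res=[]
for s in placed:
    if not s: continue
    k="lid_"+s; j=it["jar_"+s][0]
    o=[np.round(lidfit(k,j[0],j[1],RIM[s],g,[],.012)[0],4).tolist() for g in (gray,{"top":gray["top"]},{"scene":gray["scene"]})]
    res.append((k,o[0],RIM[s])); print(k,o,"jar",np.round(j,4))
ab=[]
for s in stack:
    k="lid_"+s; p,z=it[k]
    o=[np.round(lidfit(k,.641,-.188,z,g,list(ab),.012)[0],4).tolist() for g in (gray,{"top":gray["top"]},{"scene":gray["scene"]})]
    ab.append((k,o[0],z)); print(k,o)
def bx(n,P,h=48,w=44):
    q=proj(n,np.array(P))[0]; return (n,max(0,int(q[0]-h/2)),max(0,int(q[1]-w/2)),h,w)
c=[(p[0],p[1],z) for k,p,z in res[-1:]]+[(.64,-.187,.09)]
b=[bx(n,P,46,48) for n in imgs for P in c]
overlay("pics/a.png",res+ab,imgs,b,4);overlay("pics/b.png",[],imgs,b,4)
cv2.imwrite(sys.argv[3],np.hstack([cv2.imread('pics/a.png'),cv2.imread('pics/b.png')]))
E
python3 m3.py small oblong,round,square pics/p1.png; python3 -c "
from h import *; print(r.get_state()['eef_pos'])"
```

```text
lid_small [[0.4063, -0.2681, 0.0], [0.4063, -0.268, 0.0], [0.397, -0.2557, 0.0]] jar [ 0.406  -0.2677  0.    ]
lid_oblong [[0.6387, -0.1869, 0.414], [0.6392, -0.1868, 0.4167], [0.6378, -0.1871, 0.4099]]
lid_round [[0.6388, -0.1867, 0.0], [0.6404, -0.1867, 0.0], [0.639, -0.1868, 0.0]]
lid_square [[0.6388, -0.1873, 0.1657], [0.6391, -0.1874, -1.4151], [0.6372, -0.187, -1.4099]]
[ 0.30667073 -0.50731853  0.30696399]
```

View pics/p1.png

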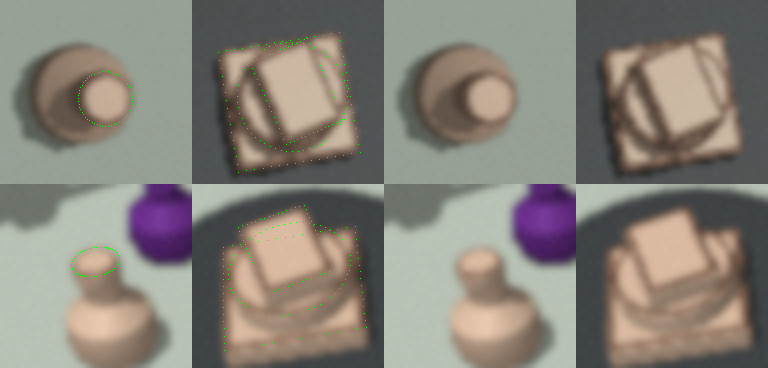

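servo_tool --motion '[[[0.104,-0.1,0,0,0,0,0.6],[0.104,-0.1,0,0,0,0,0.6],[0.104,-0.1,0,0,0,0,0.6],[0.104,-0.1,0,0,0,0,0.6],[0.104,-0.1,0,0,0,0,0.6]]]'

```text
time_s: 12.0
eef_pos: [0.5156, -0.3053, 0.3079]
eef_rot: [3.141, -0.0, 0.002]
wrist_force: [0.4, -1.2, -0.4]
gripper_width: 0.0562
gripper_force: 0.0
```

servo_tool --motion '[[[0.104,-0.1,0,0,0,0,0.6],[0.104,-0.1,0,0,0,0,0.6],[0.104,-0.1,0,0,0,-0.088,0.6],[0,0,0,0,0,-0.088,0.6],[0,0,0,0,0,-0.088,0.6]]]'

```text
time_s: 12.62
eef_pos: [0.6394, -0.1859, 0.3074]
eef_rot: [-3.141, 0.0, 0.422]
wrist_force: [-0.7, -0.1, -0.9]
gripper_width: 0.0563
gripper_force: 0.0
```

servo_tool --motion '[[[0,0,0.06,0,0,0,0.6],[0,0,0.08,0,0,0,0.6],[0,0,0.04,0,0,0,0.6],[0,0,0,0,0,0,0.6],[0,0,0,0,0,0,0.6]]]'

```text
time_s: 13.25
eef_pos: [0.6393, -0.188, 0.2371]
eef_rot: [3.14, -0.001, 0.415]
wrist_force: [0.3, -0.5, 0.9]
gripper_width: 0.0564
gripper_force: 0.0
```

servo_tool --motion '[[[0,0,0.05,0,0,0,0.6],[0,0,0.03,0,0,0,0.6],[0,0,0.017,0,0,0,0.6],[0,0,0,0,0,0,0.6],[0,0,0,0,0,0,0.6]]]'

```text
time_s: 13.88
eef_pos: [0.6391, -0.1882, 0.1969]
eef_rot: [3.141, -0.0, 0.415]
wrist_force: [-0.3, 0.2, 0.5]
gripper_width: 0.0564
gripper_force: 0.0
```

servo_tool --motion '[[[0,0,0,0,0,0,0],[0,0,0,0,0,0,0],[0,0,0,0,0,0,0],[0,0,0,0,0,0,0],[0,0,0,0,0,0,0]]]' --newtons 12

```text
time_s: 14.5
eef_pos: [0.639, -0.1882, 0.1969]
eef_rot: [3.142, -0.0, 0.415]
wrist_force: [-0.7, 0.4, 0.5]
gripper_width: 0.0336
gripper_force: 12.0
```

servo_tool --motion '[[[0,0,-0.03,0,0,0,0],[0,0,-0.08,0,0,0,0],[0,0,-0.08,0,0,0,0],[0,0,-0.08,0,0,0,0],[0,0,0,0,0,0,0]]]'

```text
time_s: 15.12
eef_pos: [0.6394, -0.1883, 0.3083]
eef_rot: [3.138, -0.004, 0.415]
wrist_force: [0.4, 0.3, -1.5]
gripper_width: 0.0338
gripper_force: 12.0
```

```bash
cat > sil.py <<'E'
from fit2 import *
B=dict(jar_oblong=[(rect(.066,.052,0),rect(.066,.052,.03)),(rect(.044,.03,.03),rect(.044,.03,.055))],jar_square=[(rect(.062,.062,0),rect(.062,.062,.075))])
def sil(k,n,p,S=4):
    m=np.zeros((384*S,512*S),np.uint8)
    for a,b in B[k]:
        q=np.r_[proj(n,tr(a,p)),proj(n,tr(b,p))][:,::-1]*S+(S-1)/2
        cv2.fillConvexPoly(m,cv2.convexHull(q.astype(np.float32)).astype(int),1)
    return m
for k,g in dict(jar_oblong=(.503,.02,1.77),jar_square=(.61,.194,.7)).items():
    T={}
    for n in("top","scene"):
        r.get_image(n); d=[d for d in r.trace(k,n)]
        if d: T[n]=cv2.resize(d[0]["pixels"].astype(np.uint8),None,fx=4,fy=4,interpolation=cv2.INTER_NEAREST); print(n,d[0]["score"],d[0]["pixel"],T[n].sum()/16)
    def f(p,ns):
        s=0
        for n in ns:
            m=sil(k,n,p); s-=(m&T[n]).sum()/(m|T[n]).sum()
        return s
    for ns in (list(T),)+tuple([n] for n in T):
        o=minimize(f,g,args=(ns,),method="Nelder-Mead",options=dict(initial_simplex=[g]+[np.array(g)+d for d in([.006,0,0],[0,.006,0],[0,0,.15])],maxiter=80))
        print(k,ns,np.round(o.x,4),round(o.fun,3))
E
python3 sil.py
```

```text
top 0.88 [187.0, 221.6] 621.0
scene 0.59 [225.0, 288.0] 628.0
jar_oblong ['top', 'scene'] [0.5062 0.0197 1.7072] -1.73
jar_oblong ['top'] [0.5064 0.019  1.7258] -0.928
jar_oblong ['scene'] [0.504  0.0199 1.6499] -0.814
top 0.78 [137.9, 142.1] 1042.0
scene 0.78 [250.3, 370.9] 1519.0
jar_square ['top', 'scene'] [0.6106 0.1955 0.7131] -1.925
jar_square ['top'] [0.6102 0.1952 0.7062] -0.967
jar_square ['scene'] [0.611  0.196  0.7303] -0.963
```

servo_tool --motion '[[[0,0,0,0,0,-0.095,0],[0,0,0,0,0,-0.095,0],[0,0,0,0,0,-0.095,0],[0,0,0,0,0,-0.095,0],[0,0,0,0,0,-0.095,0]]]'

```text
time_s: 16.15
eef_pos: [0.639, -0.1882, 0.3045]
eef_rot: [-3.141, 0.0, 1.166]
wrist_force: [0.2, 0.0, -1.2]
gripper_width: 0.0339
gripper_force: 12.0
```

servo_tool --motion '[[[0,0,0,0,0,-0.095,0],[0,0,0,0,0,-0.095,0],[0,0,0,0,0,-0.095,0],[0,0,0,0,0,-0.095,0],[0,0,0,0,0,0,0]]]'

```text
time_s: 16.77
eef_pos: [0.639, -0.1882, 0.3045]
eef_rot: [-3.141, -0.0, 1.757]
wrist_force: [0.1, -0.4, -0.6]
gripper_width: 0.0336
gripper_force: 12.0
```

```bash
cat > go.py <<'E'
import sys
from h import *
s=r.get_state(); p=s["eef_pos"]; y=s["eef_rot"][2]; x,yy,z=map(float,sys.argv[1:4]); d=[x-p[0],yy-p[1]]
print("at",np.round(p,4),round(y,3),"t=",s["time_s"],"tool total:",np.round([(d[0]*np.cos(y)+d[1]*np.sin(y))/.4,(d[0]*np.sin(y)-d[1]*np.cos(y))/.4,(p[2]-z)/.4],3), "rz",round((y-float(sys.argv[4]))/np.pi*2,3))
E
python3 go.py .505 .0197 .1559 1.75
```

```text
at [ 0.639  -0.1882  0.3045] 1.757 t= 16.775 tool total: [ 0.573 -0.233  0.372] rz 0.004
```

servo_tool --motion '[[[0.115,-0.047,0,0,0,0,0],[0.115,-0.047,0,0,0,0,0],[0.115,-0.047,0,0,0,0,0],[0.115,-0.047,0,0,0,0,0],[0.113,-0.045,0,0,0,0,0]]]'

```text
time_s: 17.4
eef_pos: [0.5037, 0.0209, 0.3049]
eef_rot: [3.141, -0.0, 1.753]
wrist_force: [1.4, 0.3, -0.8]
gripper_width: 0.0342
gripper_force: 12.0
```

servo_tool --motion '[[[0,0,0.08,0,0,0,0],[0,0,0.1,0,0,0,0],[0,0,0.1,0,0,0,0],[0,0,0.05,0,0,0,0],[0,0,0,0,0,0,0]]]'

```text
time_s: 18.02
eef_pos: [0.5044, 0.0197, 0.1718]
eef_rot: [-3.139, -0.001, 1.755]
wrist_force: [0.1, -1.1, -0.1]
gripper_width: 0.0336
gripper_force: 12.0
```

```bash
python3 go.py .505 .0197 .1559 1.75
python3 - <<'E'
from fit import *
b=r.get_image("scene")[170:270,220:350]
cv2.imwrite("pics/g4.png",cv2.convertScaleAbs(cv2.resize(b[:,:,::-1],(650,500),interpolation=cv2.INTER_CUBIC),alpha=1.4))
E
```

```text
at [0.5044 0.0197 0.1718] 1.755 t= 18.025 tool total: [-0.     0.002  0.04 ] rz 0.003
```

View pics/g4.png

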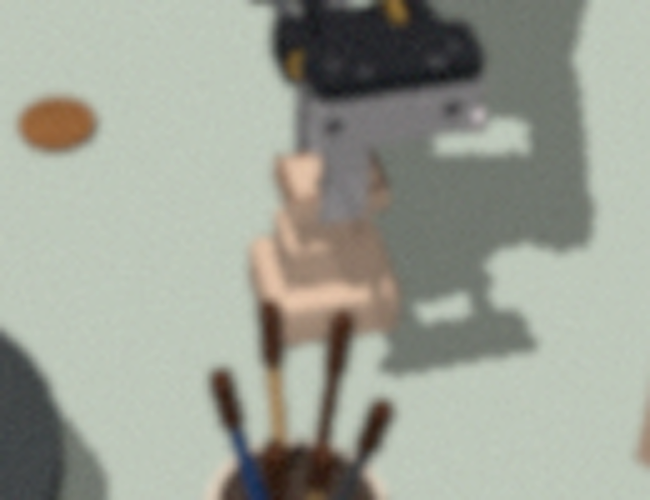

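servo_tool --motion '[[[0,0,0.025,0,0,0,0],[0,0,0.015,0,0,0,0],[0,0,0,0,0,0,0]]]'

```text
time_s: 18.45
eef_pos: [0.5047, 0.0197, 0.1566]
eef_rot: [-3.141, -0.0, 1.757]
wrist_force: [-0.9, -0.1, -0.2]
gripper_width: 0.0339
gripper_force: 12.0
```

servo_tool --motion '[[[0,0,0.003,0,0,0,0],[0,0,0,0,0,0,0]]]'

```text
time_s: 18.7
eef_pos: [0.5049, 0.0197, 0.1558]
eef_rot: [3.141, 0.0, 1.758]
wrist_force: [0.1, -0.1, 0.8]
gripper_width: 0.0339
gripper_force: 12.0
```

servo_tool --motion '[[[0,0,0.002,0,0,0,0],[0,0,0,0,0,0,0]]]'

```text
time_s: 18.95
eef_pos: [0.5048, 0.0197, 0.1549]
eef_rot: [3.142, -0.0, 1.758]
wrist_force: [0.4, 0.5, -0.5]
gripper_width: 0.0338
gripper_force: 12.0
```

servo_tool --motion '[[[0,0,0.003,0,0,0,0],[0,0,0,0,0,0,0]]]'

```text
time_s: 19.2
eef_pos: [0.5049, 0.0197, 0.1538]
eef_rot: [3.141, 0.0, 1.758]
wrist_force: [-1.3, -0.8, 2.7]
gripper_width: 0.0336
gripper_force: 12.0
```

servo_tool --motion '[[[0,0,0.002,0,0,0,0],[0,0,0,0,0,0,0]]]'

```text
time_s: 19.45
eef_pos: [0.5049, 0.0197, 0.1538]
eef_rot: [3.141, 0.0, 1.758]
wrist_force: [-6.2, -0.4, 14.2]
gripper_width: 0.0339
gripper_force: 12.0
```

servo_tool --motion '[[[0,0,-0.002,0,0,0,0],[0,0,0,0,0,0,0.45],[0,0,0,0,0,0,0.55],[0,0,0,0,0,0,0.6],[0,0,0,0,0,0,0.6]]]'

```text
time_s: 20.08
eef_pos: [0.5048, 0.0197, 0.1536]
eef_rot: [-3.142, -0.0, 1.758]
wrist_force: [0.1, 0.1, -0.0]
gripper_width: 0.0562
gripper_force: 0.0
```

servo_tool --motion '[[[0,0,-0.05,0,0,0,0.6],[0,0,-0.1,0,0,0,0.6],[0,0,-0.12,0,0,0,0.7],[0,0,-0.1,0,0,0,0.85],[0,0,0,0,0,0,0.95]]]'

```text
time_s: 20.7
eef_pos: [0.5054, 0.0197, 0.3044]
eef_rot: [3.136, 0.001, 1.758]
wrist_force: [-0.1, -0.7, 0.1]
gripper_width: 0.0825
gripper_force: 0.0
```

servo_tool --motion '[[[-0.115,0.047,0,0,0,0,0.95],[-0.115,0.047,0,0,0,0,0.95],[-0.115,0.047,0,0,0,0,0.95],[-0.115,0.047,0,0,0,0,0.95],[-0.113,0.045,0,0,0,0,0.95]]]'

```text
time_s: 21.32
eef_pos: [0.6396, -0.1896, 0.3]
eef_rot: [-3.14, -0.001, 1.758]
wrist_force: [0.8, 0.2, 0.5]
gripper_width: 0.089
gripper_force: 0.0
```

```bash
python3 m3.py small,oblong round,square pics/p2.png; python3 go.py .639 -.1868 .183 1.73
```

```text
lid_small [[0.3986, -0.2797, 0.0], [0.4036, -0.2743, 0.0], [0.398, -0.2797, 0.0]] jar [ 0.406  -0.2677  0.    ]
lid_oblong [[0.5036, 0.0205, -1.3665], [0.5035, 0.0209, -1.3619], [0.5042, 0.0192, -1.4461]] jar [ 0.5042  0.0197 -1.3696]
lid_round [[0.6383, -0.187, 0.0], [0.6294, -0.2, 0.0], [0.6384, -0.187, 0.0]]
lid_square [[0.6349, -0.1891, 0.1408], [0.631, -0.1989, 1.1269], [0.637, -0.1885, 0.1675]]
at [ 0.6387 -0.1873  0.301 ] 1.758 t= 21.625 tool total: [0.001 0.001 0.295] rz 0.018
```

View pics/p2.png

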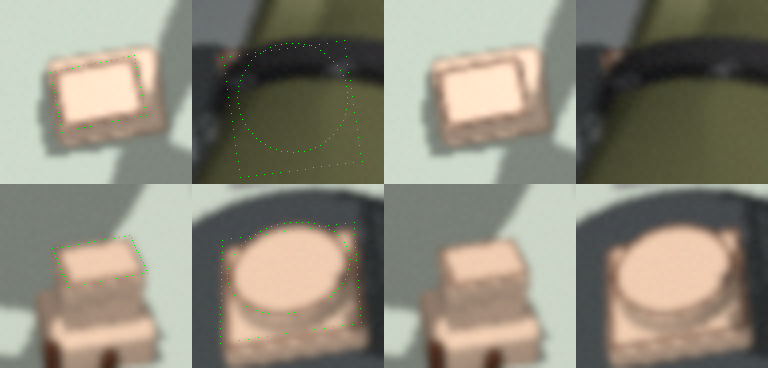

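servo_tool --motion '[[[0,0,0.08,0,0,0,0.9],[0,0,0.1,0,0,0,0.9],[0,0,0.08,0,0,0,0.9],[0,0,0.02,0,0,0,0.9],[0,0,0,0,0,0,0.9]]]'

```text
time_s: 22.25
eef_pos: [0.6391, -0.1876, 0.1905]
eef_rot: [3.141, 0.0, 1.758]
wrist_force: [0.6, -0.8, 0.2]
gripper_width: 0.0845
gripper_force: 0.0
```

```bash
python3 go.py .6385 -.1869 .183 1.73
```

```text
at [ 0.6391 -0.1876  0.1905] 1.758 t= 22.25 tool total: [ 0.002 -0.001  0.019] rz 0.018
```

servo_tool --motion '[[[0.002,-0.001,0.019,0,0,0,0.9],[0,0,0,0,0,0,0.6],[0,0,0,0,0,0,0],[0,0,0,0,0,0,0],[0,0,0,0,0,0,0]]]' --newtons 15

```text
time_s: 22.88
eef_pos: [0.6386, -0.1875, 0.1824]
eef_rot: [3.141, 0.0, 1.758]
wrist_force: [0.6, -0.2, 2.0]
gripper_width: 0.0596
gripper_force: 15.0
```

servo_tool --motion '[[[0,0,0,0,0,0,0],[0,0,0,0,0,0,0]]]'

```text
time_s: 23.12
eef_pos: [0.6386, -0.1875, 0.1824]
eef_rot: [3.141, 0.0, 1.758]
wrist_force: [-0.1, -0.2, 3.7]
gripper_width: 0.0595
gripper_force: 15.0
```

servo_tool --motion '[[[0,0,-0.03,0,0,0,0],[0,0,-0.09,0,0,0,0],[0,0,-0.1,0,0,0,0],[0,0,-0.08,0,0,0,0],[0,0,0,0,0,0,0]]]'

```text
time_s: 23.75
eef_pos: [0.6387, -0.1875, 0.3049]
eef_rot: [3.138, 0.002, 1.758]
wrist_force: [-0.4, 0.1, -1.8]
gripper_width: 0.0595
gripper_force: 15.0
```

servo_tool --motion '[[[0.123,-0.041,0,0,0,0,0],[0.123,-0.041,0,0,0,0,0],[0.123,-0.041,0,0,0,0,0],[0.123,-0.041,0,0,0,0,0],[0.123,-0.041,0,0,0,0,0]]]'

```text
time_s: 24.38
eef_pos: [0.5107, 0.0403, 0.3007]
eef_rot: [-3.14, -0.0, 1.758]
wrist_force: [1.4, 0.8, -0.8]
gripper_width: 0.0599
gripper_force: 15.0
```

servo_tool --motion '[[[0.123,-0.041,0,0,0,0,0],[0.123,-0.041,0,0,0,0,0],[0.123,-0.041,0,0,0,0,0],[0.123,-0.041,0,0,0,0,0],[0.123,-0.041,0,0,0,0,0]]]'

```text
time_s: 25.0
eef_pos: [0.3845, 0.2666, 0.3009]
eef_rot: [-3.14, 0.001, 1.758]
wrist_force: [1.5, -0.2, -0.8]
gripper_width: 0.0599
gripper_force: 15.0
```

```bash
python3 go.py .3866 .2656 .1854 1.758; python3 m3.py small,oblong square pics/p3.png
```

```text
at [0.3845 0.2666 0.3009] 1.758 t= 25.0 tool total: [-0.003  0.005  0.289] rz -0.0
lid_small [[0.4063, -0.2681, 0.0], [0.4063, -0.268, 0.0], [0.397, -0.2557, 0.0]] jar [ 0.406  -0.2677  0.    ]
lid_oblong [[0.5039, 0.0212, -1.3768], [0.5037, 0.0213, -1.3688], [0.4965, 0.0156, 0.0546]] jar [ 0.5042  0.0197 -1.3696]
lid_square [[0.6393, -0.1874, 0.1724], [0.6395, -0.1876, 0.1624], [0.6382, -0.1873, 0.1783]]
```

servo_tool --motion '[[[0,0,0.06,0,0,0,0],[0,0,0.09,0,0,0,0],[0,0,0.08,0,0,0,0],[0,0,0.03,0,0,0,0],[0,0,0,0,0,0,0]]]'

```text
time_s: 25.92
eef_pos: [0.3862, 0.265, 0.198]
eef_rot: [-3.141, 0.0, 1.757]
wrist_force: [0.3, 0.4, -0.5]
gripper_width: 0.0598
gripper_force: 15.0
```

```bash
python3 go.py .3866 .2656 .1854 1.758
python3 - <<'E'
from fit import *
b=r.get_image("scene")[140:230,310:427]
cv2.imwrite("pics/g5.png",cv2.convertScaleAbs(cv2.resize(b[:,:,::-1],(650,500),interpolation=cv2.INTER_CUBIC),alpha=1.4))
E
```

```text
at [0.3862 0.265  0.198 ] 1.757 t= 25.925 tool total: [0.001 0.001 0.031] rz -0.001
```

View pics/g5.png

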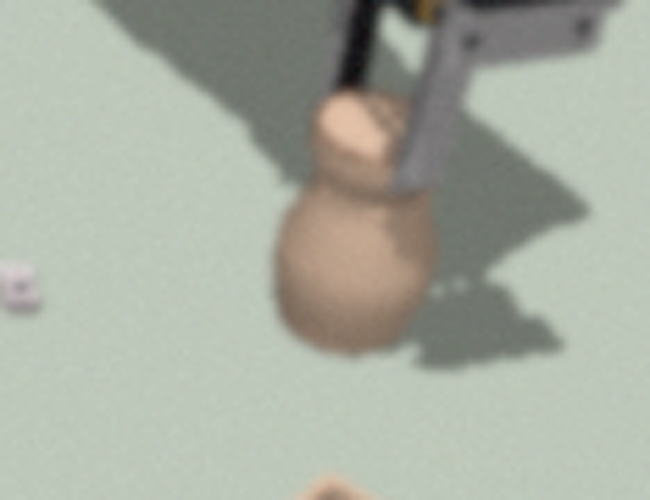

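Lid sits above the jar neck, aligned. Lower to contact.

servo_tool --motion '[[[0.001,0.001,0.02,0,0,0,0],[0,0,0.01,0,0,0,0],[0,0,0,0,0,0,0]]]'

```text
time_s: 26.35
eef_pos: [0.3861, 0.266, 0.1859]
eef_rot: [-3.141, 0.0, 1.758]
wrist_force: [0.0, -0.2, -1.1]
gripper_width: 0.0596
gripper_force: 15.0
```

servo_tool --motion '[[[0,0,0.003,0,0,0,0],[0,0,0,0,0,0,0]]]'

```text
time_s: 26.6
eef_pos: [0.3862, 0.266, 0.1849]
eef_rot: [3.141, -0.0, 1.758]
wrist_force: [0.7, -0.1, -1.1]
gripper_width: 0.0593
gripper_force: 15.0
```

servo_tool --motion '[[[0,0,0.0025,0,0,0,0],[0,0,0,0,0,0,0]]]'

```text
time_s: 26.85
eef_pos: [0.3862, 0.266, 0.1838]
eef_rot: [-3.142, -0.0, 1.758]
wrist_force: [-0.4, 0.3, -0.8]
gripper_width: 0.0596
gripper_force: 15.0
```

servo_tool --motion '[[[0,0,0.0025,0,0,0,0],[0,0,0,0,0,0,0]]]'

```text
time_s: 27.1
eef_pos: [0.3863, 0.266, 0.1833]
eef_rot: [3.141, -0.0, 1.758]
wrist_force: [-2.2, -0.6, 5.9]
gripper_width: 0.0593
gripper_force: 15.0
```

servo_tool --motion '[[[0,0,0.0015,0,0,0,0],[0,0,0,0,0,0,0]]]'

```text
time_s: 27.35
eef_pos: [0.3863, 0.2661, 0.1832]
eef_rot: [3.141, -0.0, 1.758]
wrist_force: [-4.2, -3.0, 13.6]
gripper_width: 0.0592
gripper_force: 15.0
```

servo_tool --motion '[[[0,0,-0.0025,0,0,0,0],[0,0,0,0,0,0,0.75],[0,0,0,0,0,0,0.85],[0,0,0,0,0,0,0.9],[0,0,0,0,0,0,0.9]]]'

```text
time_s: 27.98
eef_pos: [0.3862, 0.266, 0.1832]
eef_rot: [-3.142, -0.0, 1.758]
wrist_force: [-0.8, 0.2, 0.1]
gripper_width: 0.0845
gripper_force: 0.0
```

servo_tool --motion '[[[0,0,-0.05,0,0,0,0.9],[0,0,-0.1,0,0,0,0.9],[0,0,-0.1,0,0,0,1],[0,0,-0.05,0,0,0,1],[0,0,0,0,0,0,1]]]'

```text
time_s: 28.6
eef_pos: [0.3864, 0.2661, 0.3042]
eef_rot: [3.139, -0.001, 1.758]
wrist_force: [0.0, 0.4, -0.4]
gripper_width: 0.0943
gripper_force: 0.0
```

servo_tool --motion '[[[-0.123,0.041,0,0,0,0,1],[-0.123,0.041,0,0,0,0,1],[-0.123,0.041,0,0,0,0,1],[-0.123,0.041,0,0,0,0,1],[-0.123,0.041,0,0,0,0,1]]]'

```text
time_s: 29.22
eef_pos: [0.5129, 0.0378, 0.3017]
eef_rot: [-3.14, -0.0, 1.758]
wrist_force: [0.3, 0.6, 0.4]
gripper_width: 0.0937
gripper_force: 0.0
```

servo_tool --motion '[[[-0.123,0.041,0,0,0,0,1],[-0.123,0.041,0,0,0,0,1],[-0.123,0.041,0,0,0,0,1],[-0.123,0.041,0,0,0,0,1],[-0.123,0.041,0,0,0,0.012,1]]]'

```text
time_s: 29.85
eef_pos: [0.6393, -0.1885, 0.3013]
eef_rot: [-3.14, -0.001, 1.739]
wrist_force: [-0.2, 1.0, 0.0]
gripper_width: 0.0937
gripper_force: 0.0
```

servo_tool --motion '[[[0,0,0,0,0,0,1],[0,0,0,0,0,0,1]]]'

```text
time_s: 30.1
eef_pos: [0.6385, -0.1866, 0.3017]
eef_rot: [-3.14, -0.001, 1.739]
wrist_force: [-0.5, 0.0, 0.4]
gripper_width: 0.0941
gripper_force: 0.0
```

```bash
python3 go.py .6391 -.1875 .169 1.739; python3 m3.py oblong,round square pics/p4.png
```

```text
at [ 0.6385 -0.1866  0.3017] 1.739 t= 30.1 tool total: [-0.002  0.001  0.332] rz -0.0
lid_oblong [[0.5037, 0.0205, -1.3674], [0.5036, 0.0208, -1.364], [0.5042, 0.0194, -1.4471]] jar [ 0.5042  0.0197 -1.3696]
lid_round [[0.3859, 0.265, 0.0], [0.3858, 0.2646, 0.0], [0.3859, 0.2659, 0.0]] jar [0.3866 0.2656 0.    ]
lid_square [[0.6376, -0.1877, 0.1851], [0.629, -0.1918, 1.0807], [0.6381, -0.1877, 0.1754]]
```

View pics/p4.png

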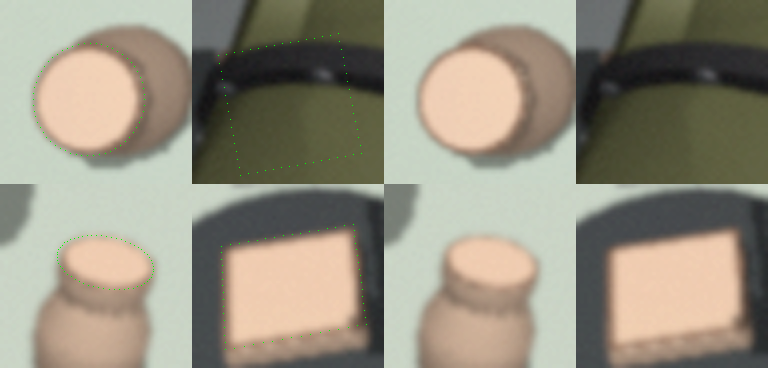

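Round lid is well seated. Now the square lid.

servo_tool --motion '[[[-0.002,0.001,0.08,0,0,0,1],[0,0,0.11,0,0,0,1],[0,0,0.08,0,0,0,1],[0,0,0.04,0,0,0,1],[0,0,0,0,0,0,1]]]'

```text
time_s: 31.02
eef_pos: [0.6393, -0.1875, 0.179]
eef_rot: [-3.141, -0.0, 1.739]
wrist_force: [0.0, -0.1, -0.2]
gripper_width: 0.0941
gripper_force: 0.0
```

```bash
python3 go.py .6391 -.1875 .169 1.739
```

```text
at [ 0.6393 -0.1875  0.179 ] 1.739 t= 31.025 tool total: [ 0.    -0.     0.025] rz 0.0
```

servo_tool --motion '[[[0,0,0.024,0,0,0,1],[0,0,0,0,0,0,1],[0,0,0,0,0,0,0],[0,0,0,0,0,0,0],[0,0,0,0,0,0,0]]]' --newtons 20

```text
time_s: 31.65
eef_pos: [0.6394, -0.1877, 0.1699]
eef_rot: [3.141, 0.0, 1.739]
wrist_force: [0.2, 0.3, 0.4]
gripper_width: 0.0679
gripper_force: 20.1
```

servo_tool --motion '[[[0,0,0,0,0,0,0],[0,0,0,0,0,0,0]]]'

```text
time_s: 31.9
eef_pos: [0.6394, -0.1877, 0.1699]
eef_rot: [3.141, 0.0, 1.739]
wrist_force: [-0.6, 0.6, 2.6]
gripper_width: 0.0676
gripper_force: 20.0
```

servo_tool --motion '[[[0,0,-0.03,0,0,0,0],[0,0,-0.1,0,0,0,0],[0,0,-0.12,0,0,0,0],[0,0,-0.1,0,0,0,0],[0,0,-0.03,0,0,0,0]]]'

```text
time_s: 32.52
eef_pos: [0.6395, -0.1877, 0.3247]
eef_rot: [3.138, 0.002, 1.739]
wrist_force: [-0.2, -0.5, -1.7]
gripper_width: 0.0679
gripper_force: 20.0
```

servo_tool --motion '[[[0,0,0,0,0,-0.086,0],[0,0,0,0,0,-0.086,0],[0,0,0,0,0,-0.086,0],[0,0,0,0,0,-0.086,0],[0,0,0,0,0,0,0]]]'

```text
time_s: 33.15
eef_pos: [0.6391, -0.1877, 0.3203]
eef_rot: [-3.141, -0.002, 2.278]
wrist_force: [-0.6, 0.1, -1.6]
gripper_width: 0.0679
gripper_force: 20.0
```

```bash
python3 go.py .6105 .195 .177 2.279; python3 m3.py small,oblong,round "" pics/p5.png
```

```text
at [ 0.6391 -0.1877  0.3203] 2.278 t= 33.15 tool total: [0.773 0.567 0.358] rz -0.0
lid_small [[0.394, -0.2576, 0.0], [0.3973, -0.2698, 0.0], [0.394, -0.2576, 0.0]] jar [ 0.406  -0.2677  0.    ]
lid_oblong [[0.5037, 0.0205, -1.3669], [0.5036, 0.0208, -1.3608], [0.5042, 0.0195, -1.4467]] jar [ 0.5042  0.0197 -1.3696]
lid_round [[0.3859, 0.265, 0.0], [0.3858, 0.2646, 0.0], [0.3858, 0.266, 0.0]] jar [0.3866 0.2656 0.    ]
```

servo_tool --motion '[[[0.096,0.071,0,0,0,0,0],[0.096,0.071,0,0,0,0,0],[0.097,0.071,0,0,0,0,0],[0.097,0.071,0,0,0,0,0],[0.097,0.071,0,0,0,0,0]]]'

```text
time_s: 34.08
eef_pos: [0.6211, 0.0529, 0.3218]
eef_rot: [3.141, 0.0, 2.278]
wrist_force: [0.3, -0.8, -0.3]
gripper_width: 0.0678
gripper_force: 20.0
```

servo_tool --motion '[[[0.097,0.071,0,0,0,0,0],[0.097,0.071,0,0,0,0,0],[0.096,0.07,0,0,0,0,0],[0,0,0,0,0,0,0],[0,0,0,0,0,0,0]]]'

```text
time_s: 34.7
eef_pos: [0.6104, 0.1943, 0.3216]
eef_rot: [-3.141, 0.0, 2.279]
wrist_force: [0.8, -0.2, -1.0]
gripper_width: 0.0678
gripper_force: 20.0
```

servo_tool --motion '[[[0,0,0.08,0,0,0,0],[0,0,0.11,0,0,0,0],[0,0,0.08,0,0,0,0],[0,0,0.04,0,0,0,0],[0,0,0,0,0,0,0]]]'

```text
time_s: 35.33
eef_pos: [0.6105, 0.1939, 0.1974]
eef_rot: [-3.141, -0.0, 2.278]
wrist_force: [0.2, 0.4, -0.7]
gripper_width: 0.0676
gripper_force: 20.0
```

```bash
python3 go.py .6105 .195 .177 2.279
python3 - <<'E'
from fit import *
b=r.get_image("scene")[190:280,310:427]
cv2.imwrite("pics/g6.png",cv2.convertScaleAbs(cv2.resize(b[:,:,::-1],(650,500),interpolation=cv2.INTER_CUBIC),alpha=1.4))
E
```

```text
at [0.6105 0.1939 0.1974] 2.278 t= 35.325 tool total: [0.002 0.002 0.051] rz -0.001
```

View pics/g6.png

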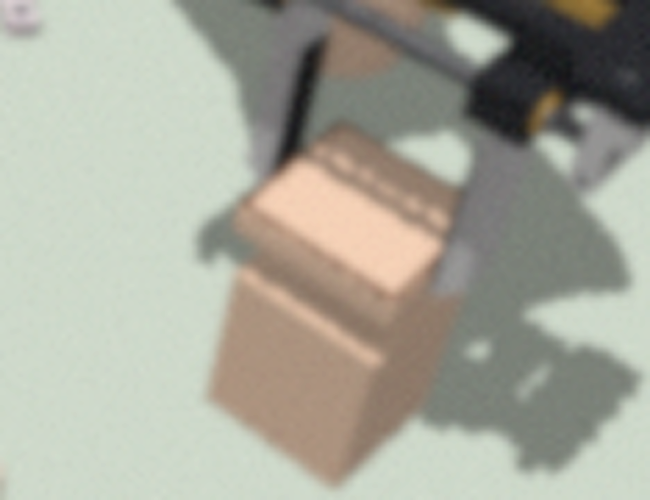

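Square lid is parallel and centred over its jar. Lower.

servo_tool --motion '[[[0.001,0.001,0.03,0,0,0,0],[0,0,0.018,0,0,0,0],[0,0,0,0,0,0,0],[0,0,0.003,0,0,0,0],[0,0,0,0,0,0,0]]]'

```text
time_s: 36.0
eef_pos: [0.6104, 0.1953, 0.1774]
eef_rot: [3.141, 0.0, 2.279]
wrist_force: [0.6, 0.8, -1.1]
gripper_width: 0.0677
gripper_force: 20.0
```

servo_tool --motion '[[[0,0,0.0025,0,0,0,0],[0,0,0,0,0,0,0]]]'

```text
time_s: 36.25
eef_pos: [0.6104, 0.1952, 0.1762]
eef_rot: [3.142, -0.0, 2.279]
wrist_force: [-0.1, 0.2, -1.4]
gripper_width: 0.0677
gripper_force: 20.0
```

servo_tool --motion '[[[0,0,0.002,0,0,0,0],[0,0,0,0,0,0,0]]]'

```text
time_s: 36.5
eef_pos: [0.6103, 0.1952, 0.1754]
eef_rot: [-3.141, -0.0, 2.279]
wrist_force: [0.5, 0.7, -1.5]
gripper_width: 0.0675
gripper_force: 20.0
```

servo_tool --motion '[[[0,0,0.002,0,0,0,0],[0,0,0,0,0,0,0]]]'

```text
time_s: 36.75
eef_pos: [0.6104, 0.1952, 0.1749]
eef_rot: [3.141, 0.0, 2.279]
wrist_force: [-0.3, -1.0, 1.5]
gripper_width: 0.0678
gripper_force: 20.0
```

servo_tool --motion '[[[0,0,0.0015,0,0,0,0],[0,0,0,0,0,0,0]]]'

```text
time_s: 37.0
eef_pos: [0.6104, 0.1952, 0.1749]
eef_rot: [3.141, 0.0, 2.279]
wrist_force: [-4.1, -0.2, 7.6]
gripper_width: 0.0676
gripper_force: 20.0
```

servo_tool --motion '[[[0,0,-0.0015,0,0,0,0],[0,0,0,0,0,0,0.85],[0,0,0,0,0,0,1],[0,0,0,0,0,0,1],[0,0,0,0,0,0,1]]]'

```text
time_s: 37.62
eef_pos: [0.6104, 0.1952, 0.1746]
eef_rot: [-3.142, -0.0, 2.279]
wrist_force: [-1.1, -0.5, 0.3]
gripper_width: 0.094
gripper_force: 0.0
```

servo_tool --motion '[[[0,0,-0.05,0,0,0,1],[0,0,-0.1,0,0,0,1],[0,0,-0.12,0,0,0,1],[0,0,-0.1,0,0,0,1],[0,0,0,0,0,0,1]]]'

```text
time_s: 38.25
eef_pos: [0.6107, 0.1953, 0.3278]
eef_rot: [3.135, 0.003, 2.279]
wrist_force: [0.5, 0.2, 0.1]
gripper_width: 0.0939
gripper_force: 0.0
```

servo_tool --motion '[[[0.07,-0.08,0,0,0,0,1],[0.07,-0.08,0,0,0,0,1],[0.07,-0.08,0,0,0,0,1],[0.07,-0.08,0,0,0,0,1],[0,0,0,0,0,0,1]]]'

```text
time_s: 38.88
eef_pos: [0.4384, 0.1971, 0.3233]
eef_rot: [3.141, 0.0, 2.28]
wrist_force: [-0.2, 0.1, 0.4]
gripper_width: 0.094
gripper_force: 0.0
```

```bash
python3 m3.py small,oblong,square "" pics/p6.png
python3 - <<'E'
from fit import *
cv2.imwrite("pics/fin.png",cv2.convertScaleAbs(cv2.resize(r.get_image("scene")[:,:,::-1],(800,600),interpolation=cv2.INTER_CUBIC),alpha=1.2))
E
```

```text
lid_small [[0.4063, -0.2681, 0.0], [0.4063, -0.268, 0.0], [0.3968, -0.2557, 0.0]] jar [ 0.406  -0.2677  0.    ]
lid_oblong [[0.5039, 0.0212, -1.3759], [0.5037, 0.0213, -1.3688], [0.4959, 0.0167, -0.0472]] jar [ 0.5042  0.0197 -1.3696]
lid_square [[0.6091, 0.1947, -0.8667], [0.6088, 0.1943, 0.6904], [0.6099, 0.1955, 0.7385]] jar [0.61   0.1938 0.7047]
```

View pics/fin.png

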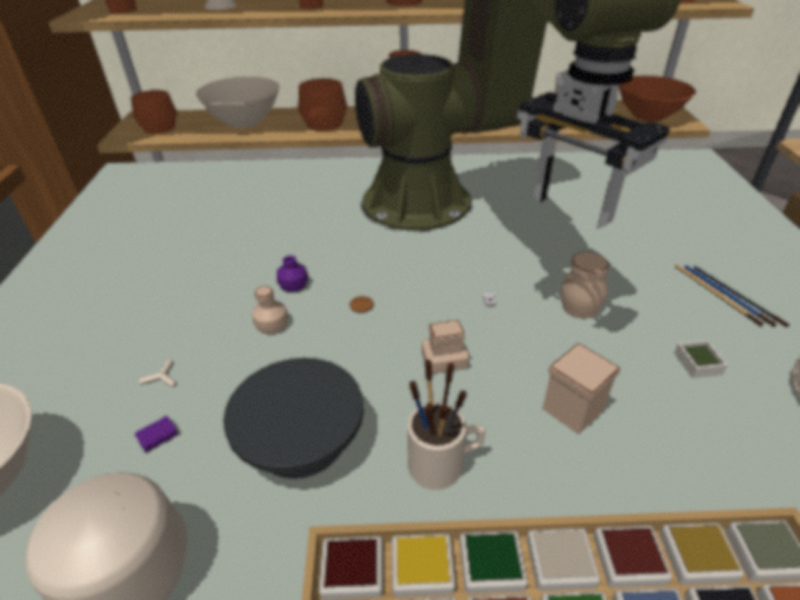

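All four lids are on their jars, the mug is undisturbed, the wheel is empty and the gripper is clear. Handing in.

```bash
python3 -c "
from plant import r
print(r.close_job())"
```

```text
the job is handed in; nothing more can be done
None
```

All four lids are on their own jars and released, each within about 2 mm of its jar's measured centre, and the job is handed in after about 39 s of the 128 s allowed; no verdict came back.

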